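# Reject the snapped core and hold the bath lid open for loading

### The job

We are about to load the cores into the conditioning bath: first pick the snapped core, the shortest of the three standing in the tray, out of the set and drop it into the reject crate. Then lift the hinged lid of the bath and hold it open at 50 degrees from closed (give or take five) while I put the other two in; it falls shut when let go, so finish still holding it there. Leave the two sound cores standing in the tray and everything else on the bench where it is.

Things in the scene. Friction and masses are not known exactly. Their poses are not given: they have to be found in the camera images.
- bath: Drained steel conditioning bath, fixed: tank 225 mm deep (its x) by 340 wide (its y), rim 145 mm above the table; control housing 58 mm wide on its -y side; cock sticks out 27 mm in front. Origin: centre of the tank's underside, at table height; x points from front to hinge side. Lid hinged on the rear top edge: axis parallel to y at x +116.5, z 148 mm.
- bath_lid (a joint): Angle of the bath's lid (rad): 0 closed, positive as the front edge rises; 50 degrees is 0.873; stop at 1.8. No spring or stay: it falls shut under its weight when let go (about 0.75 kg, varying by a third; 3 to 5 N at the handle lifts it).
- lid_hinge (a point): On the lid's hinge axis, middle of its width, 148 mm above the table; turns with the lid. The lid is a steel plate 340 mm wide, 12 mm thick; its underside lies in the plane of the axis and its front edge is 232 mm from it.
- lid_handle (a point): Middle of the handle bar on the lid: dark steel bar 12 mm thick, parallel to the hinge axis, 108 mm free between its posts, its axis 40 mm above the lid's top face. With the lid closed it is 195 mm in front of the hinge axis, 52 mm above it and 200 mm above the table. Turns with the lid.
- tray: Shallow aluminium tray, 130 (its x) by 250 (its y) mm, rim 12 mm high, floor 3 mm thick, fixed to the bench. Three asphalt cores stand in it in a row along its y, 65 mm apart, in any order. Origin: centre of its underside.
- reject: The snapped asphalt core to be rejected: 38 mm diameter, 70 mm tall with a rough broken top (full diameter up to 60 mm), about 170 g, standing in the tray. Origin: centre of its underside; z along its axis.
- reject_mid (a point): Middle of the snapped core, on its axis 35 mm from its underside.
- core_a: A sound asphalt core, 38 mm diameter, 110 mm tall, standing in the tray; stays there. Origin: centre of its underside.
- core_b: The other sound asphalt core, same size; stays in the tray. Origin: centre of its underside.
- crate: Reject crate: open grey plastic box, 150 (its x) by 210 (its y) by 95 mm high outside, walls and floor 5 mm, fixed to the bench, with two core offcuts (38 mm discs, 14 and 18 mm thick) lying in it towards its two short ends. Origin: centre of its underside.
- big_core: Bystander: asphalt core 100 mm diameter, 63 mm tall, standing on the bench beyond the bath and the tray. Origin: centre of its underside.
- scraper: Bystander: 200 mm scraper lying on the bench in front of the bath. Origin near its middle.
- brush: Bystander: 180 mm brush lying on the bench to the robot's left. Origin near its middle.
- wash_bottle: Bystander: white bottle, 56 mm diameter, 150 mm tall, standing in front of the bath. Origin: centre of its underside.
Things that resemble listed ones, but are neither listed nor needed, are in the scene too. What is shaped like the reject but orange is not meant.

How it is judged:
On the way:
1. the snapped core lies in the reject crate, let go and at rest (x of reject_mid in the frame of crate between -0.072 and 0.072 m and y of reject_mid in the frame of crate between -0.102 and 0.102 m and z of reject_mid in the frame of crate between 0 and 0.085 m and linear speed of reject below 0.05 m/s and contact force between reject and the fingers below 0.1 N and contact force between reject and the arm below 0.1 N), for 0.2 s.
At the end, for the whole second after the job is handed in: The robot holds the lid still (under 0.06 rad/s) at 50 degrees within 6 (0.768 to 0.978 rad), pressing on it with over 1 N; the snapped core rests inside the reject crate, untouched; both sound cores stand upright within 30 mm of where they were (all of step 1 and value of joint bath_lid between 0.768 and 0.978 rad and velocity of joint bath_lid between -0.06 and 0.06 rad/s and (contact force between bath_lid and the fingers above 1 N or contact force between bath_lid and the arm above 1 N) and angle between each of core_a, core_b's own z axis and vertical below 0.15 rad and distance of each of core_a, core_b from where it was at the start of the episode below 0.03 m); the arm keeps its last pose, push and grip.
It fails at once if a sound core is knocked over or shifted by more than 30 mm (angle between any of core_a, core_b's own z axis and vertical above 0.5 rad or distance of any of core_a, core_b from where it was at the start of the episode above 0.03 m).
It fails at once if another thing on the bench is shifted by more than 50 mm (the big core 40 mm) (distance of big_core from where it was at the start of the episode above 0.04 m or distance of any of scraper, brush, wash_bottle from where it was at the start of the episode above 0.05 m).
It also fails if it takes over 51 s, if anything falls off the work surface, if the arm or the gripper's body presses on something with over 40 N, if the wrist force passes 120 N, or if a joint passes its speed limit or range.

### The arm

A 6-joint arm with a two-finger parallel gripper is mounted at the origin on the work surface. World frame = base frame: x ahead of the robot, y to its left, z up, the work surface at z = 0. Lengths are in m, angles in rad, forces in N, time in s.
With the tool pointing down it reaches from about 0.3 to 0.775 m from the base axis. Payload 14.6 kg.
Tool frame: the origin (TCP) lies midway between the tips of the shut fingers; the grasp point (between the pads) lies 19 mm behind it (ctrl.tcp_to_grasp is the distance from the TCP to the grasp point, in m); x points along the fingers, y is the direction in which the jaws open and shut, and the axes are right-handed (so a half turn about x gives the same grasp; the last joint's range is limited). The gripper opens to 94 mm and grips with 3 to 60 N. Pads are 16 mm wide; open, the fingers measure 119 mm over their backs; the gripper's body (75 mm by 177 mm) begins 78 mm behind the grasp point.
Start: joints at [1.241, 0.3, 1.521, -0, 1.321, -0.067], TCP at [0.143, 0.531, 0.205] pointing down, gripper open.
Joint ranges: [-3.03, 3.03], [-0.79, 2.21], [0.23, 2.52], [-1.04, 4.18], [0, 3.07], [-2.55, 2.55]. Speed limits (rad/s): [2.22, 2.22, 2.57, 3.14, 3.14, 3.14].

### API

Orientations are given as [roll, pitch, yaw] about the fixed x, y, z axes, in that order (R = Rz(yaw) Ry(pitch) Rx(roll)).
In Python, from station import ctrl gives the robot as it stands.
- The arm moves only by the tool jog_arm, never from a script. Its argument "rows" is one flat list of numbers, 7 for each row, row after row: the shift along the world's x, y, z in m, then the turn, a rotation vector about the world's x, y, z in degrees, then the closure, from 0 (fully open) to 1 (shut). A call has 1 to 8 rows; each row shifts and turns the commanded pose from where the row before left it; what a row does not reach is not made up. A row lasts 1/12 s, in which the tool goes at most 41.7 mm and 7.16 degrees, less where a joint would pass 70% of its speed; a pose out of reach is approached as far as the arm can. A call with a gripper value outside its range is refused whole. The fingers move at their own pace and stop on an object; "squeeze" is the grip in N (left out, the last holds). Time passes only in rows, so rows that do not move let the fingers close. It gives the time, the measured TCP pose, the force and the opening at its end, in the units of the state.
- ctrl.get_obs(): the state, without advancing time (a new reading comes with each control period).
- ctrl.camera(name): name is "scene" or "top" or "wrist"; returns (picture, depth): 384x512x3 uint8, red, green, blue; 384x512 float32, m along the optical axis (not along the pixel's ray), 0 where there is no reading.
- ctrl.camera_model(name): a dict with "K" (3x3 intrinsics, pixels), "dist" ([k1, k2, p1, p2, k3] as OpenCV has them; the pictures are not rectified), "extrinsics" (4x4, takes a point from camera to world coordinates). Camera axes: x right, y down, z forward; pixel columns grow to the right and rows downward; lengths in m; the calibration is good to about 2 mm. A picture is of the moment at which its call begins: read the wrist's pose just before it. camera_model takes no time and is no camera call; for the wrist camera it gives the pose at the moment of the call.
- ctrl.hand_in(): hands the job in, once; it reports no verdict.
The state is a dict: "time_s": time; "qpos": joint angles; "joint_vel": joint speeds; "tau": joint torques, N m; "ee_pos": TCP position; "eef_rot": TCP orientation; "force": force on the tool from outside, world axes, zero at the start; "moment": the same for the moment, N m; "grip_width": finger opening in m.
Only numpy, scipy, OpenCV 4.12 (cv2) and the standard library are available. Lean on these libraries where they do the work, as an engineer would, in place of code of your own. Each camera call takes 0.05 s, during which the arm holds its last target.

## Working session

There is one attempt and no reset: what is moved stays moved. The work goes in short steps, Python scripts to look and compute and a tool call to move; the robot and the scene stay as the last step left them, time stands still between calls to the robot, and variables do not carry over. Pictures are saved under pics/ and viewed, and the job is handed in when it is done.

Besides the shell and the picture viewer there is one more tool, called after "Request:" by a JSON object that holds its "op" and its "data", one argument or row to a line. jog_arm: Moves the arm, as the interface text tells. Its arguments: {"type":"object","properties":{"rows":{"type":"array"},"squeeze":{"type":"number"}},"required":["rows"]}

```bash
ls; mkdir -p pics
python3 - <<'E'
from station import ctrl
import cv2,numpy as np
o=ctrl.get_obs()
for k,v in o.items(): print(k,v)
for n in ("scene","top"):
    p,d=ctrl.camera(n); np.savez(f"pics/{n}0.npz",p=p,d=d)
    cv2.imwrite(f"pics/{n}0.png",cv2.resize(p[:,:,::-1],(800,600)))
    m=ctrl.camera_model(n); print(n,m)
E
```

```text
pics
time_s 0.0
qpos [ 1.24142198e+00  3.00509838e-01  1.52160404e+00  2.26260570e-05
  1.32069163e+00 -6.65659264e-02]
joint_vel [-1.19101753e-03 -7.28154102e-04 -7.76313769e-05 -9.22579978e-04
 -1.94610162e-03 -1.37099757e-03]
tau [ 1.99947266e-03 -5.31803834e+01 -3.52736521e+01  7.09479419e-02
  2.43659428e-02 -8.04113120e-05]
ee_pos [0.14277767 0.53086413 0.20485537]
eef_rot [-1.65542953  1.56958328 -1.91824356]
force [-0.22488127 -0.33248997  0.55033767]
moment [0.01808305 0.02599452 0.05273844]
grip_width 0.09395355505636727
scene {'K': array([[368.47008222,   0.        , 249.53954937],
       [  0.        , 368.47008222, 193.30352524],
       [  0.        ,   0.        ,   1.        ]]), 'dist': array([-0.03512759,  0.        ,  0.        ,  0.        ,  0.        ]), 'extrinsics': array([[-0.40231952,  0.64588428, -0.64882394,  1.14908739],
       [ 0.9153403 ,  0.27057828, -0.2982273 ,  0.32866593],
       [-0.01706266, -0.71387736, -0.70006284,  0.80601257],
       [ 0.        ,  0.        ,  0.        ,  1.        ]])}
top {'K': array([[483.08125745,   0.        , 255.3785365 ],
       [  0.        , 483.08125745, 196.02453496],
       [  0.        ,   0.        ,   1.        ]]), 'dist': array([-0.09015211,  0.        ,  0.        ,  0.        ,  0.        ]), 'extrinsics': array([[ 0.0253474 , -0.9955447 ,  0.09081997,  0.38420271],
       [-0.99965643, -0.0258484 , -0.00434434,  0.05500741],
       [ 0.00667254, -0.09067865, -0.99585785,  1.685913  ],
       [ 0.        ,  0.        ,  0.        ,  1.        ]])}
```

View pics/scene0.png

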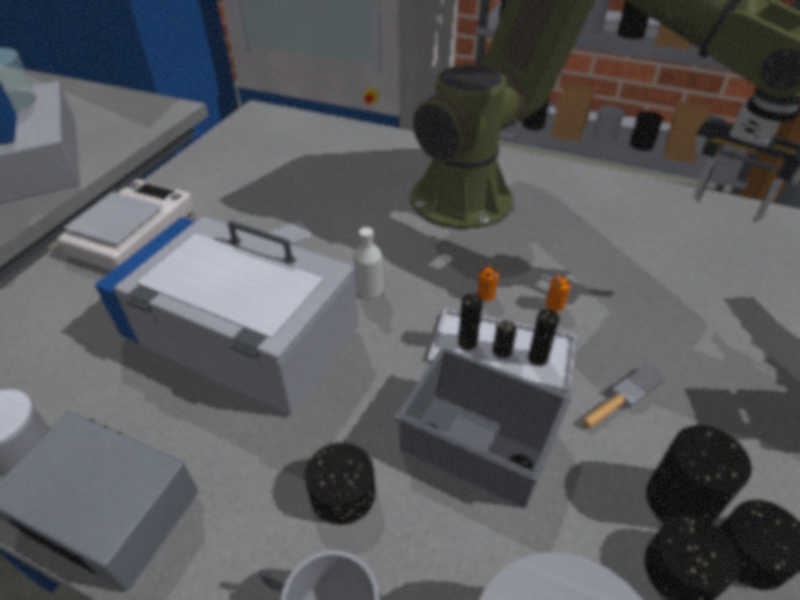

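View pics/top0.png

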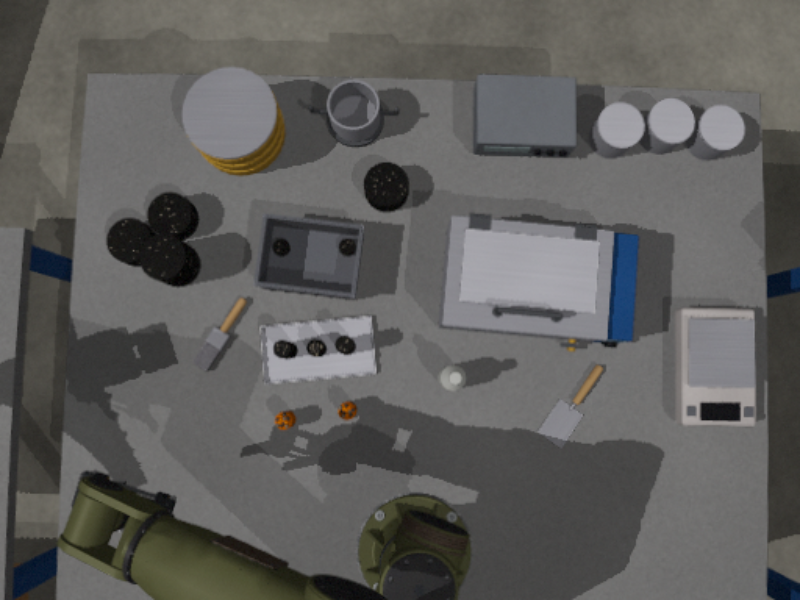

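The scene view (800x600) shows three black cores in the tray at (470,320), (504,338) and (543,335). The middle one is clearly the shortest. In the top view they are at (285,349), (317,347) and (345,345). Things that could be confused with it are the two orange pieces at top (285,420) and (347,410), the offcuts in the crate at (281,246) and (347,246), and the large cores at left. My choice is the middle core in the tray, and I'll check it in a close crop and by height.

```bash
cat > h.py <<'E'
import numpy as np,cv2
from station import ctrl
def ray(n,uv,M=None):
    m=M or ctrl.camera_model(n); uv=np.asarray(uv,float).reshape(-1,1,2)
    xy=cv2.undistortPoints(uv,m["K"],m["dist"]).reshape(-1,2)
    E=m["extrinsics"]; return E[:3,3],np.c_[xy,np.ones(len(xy))]@E[:3,:3].T
def plane(n,uv,z,M=None):
    c,r=ray(n,uv,M); return c+r*((z-c[2])/r[:,2])[:,None]
def cloud(n,d,M=None):
    v,u=np.mgrid[0:384,0:512]; c,r=ray(n,np.c_[u.ravel(),v.ravel()],M)
    P=c+r*d.ravel()[:,None]; P[d.ravel()==0]=np.nan; return P.reshape(384,512,3)
E
python3 - <<'E'
from h import *
z=np.load("pics/top0.npz");p,d=z["p"],z["d"];P=cloud("top",d)
H=P[:,:,2]; s=.64
def rect(name,mask,zt=None):
    q=P[mask][:,:2].astype(np.float32); print(name,len(q),cv2.minAreaRect(q),"z",np.percentile(P[mask][:,2],[5,50,95]))
mx=p.max(2)
# cores in tray
roi=np.zeros((384,512),bool); roi[200:250,160:248]=1
m=(roi&(H>.035)).astype(np.uint8)
n,l,st,c=cv2.connectedComponentsWithStats(m)
for i in range(1,n):
    if st[i,4]>15:
        Q=P[l==i]; zt=np.percentile(Q[:,2],90); T=Q[Q[:,2]>zt-.015]
        print("core",c[i]/s,"n",st[i,4],"ztop",zt,"xy",(T[:,:2].min(0)+T[:,:2].max(0))/2,T[:,:2].mean(0))
gm=np.zeros((384,512),bool); gm[130:195,160:240]=1
rect("crate rim",gm&(H>.08))
gm[:]=0; gm[130:225,275:412]=1
rect("bath top",gm&(H>.135)&(H<.18)); rect("handle",gm&(H>.183))
gm[:]=0; gm[200:250,160:248]=1
rect("tray",gm&(H>.006)&(mx>130)); rect("tray+",gm&(H>.007)&(H<.02))
gm[:]=0; gm[225:260,275:305]=1; rect("bottle",gm&(H>.05))
gm[:]=0; gm[255:275,170:235]=1; rect("orange",gm&(H>.04))
gm[:]=0; gm[150:165,170:235]=1; rect("crate inside",gm&(H<.05))
a=cv2.resize(p[185:285,150:260,::-1],None,fx=5,fy=5); z=np.load("pics/scene0.npz")["p"]
b=cv2.resize(z[165:245,270:380,::-1],None,fx=5,fy=5); 
cv2.imwrite("pics/crop1.png",b); cv2.imwrite("pics/crop2.png",a)
np.set_printoptions(precision=3,suppress=True)
print(H[130:225:6,340].round(3))
E
```

```text
core [344.77272727 344.70170455] n 110 ztop 0.1176785256415845 xy [0.44501366 0.16165771] [0.44531283 0.16084024]
core [283.43978102 347.99270073] n 137 ztop 0.11646394824221162 xy [0.43493965 0.2904251 ] [0.43486938 0.29096025]
core [315.25648585 346.7865566 ] n 106 ztop 0.07456063371700705 xy [0.43986407 0.22694632] [0.44011624 0.22651075]
crate rim 670 ((0.6344460844993591, 0.24552404880523682), (0.22060520946979523, 0.1597728431224823), 84.53697204589844) z [0.08349766 0.09263245 0.09881526]
bath top 8414 ((0.5927606225013733, -0.2451685070991516), (0.39925670623779297, 0.23827926814556122), 86.53241729736328) z [0.14108397 0.16006693 0.16684016]
handle 155 ((0.5137454867362976, -0.20953723788261414), (0.12832976877689362, 0.012122235260903835), 85.89925384521484) z [0.19738877 0.20338672 0.20913117]
tray 365 ((0.4368060231208801, 0.22723685204982758), (0.1314161866903305, 0.25002601742744446), 6.976014614105225) z [0.00620054 0.00869357 0.01534549]
tray+ 428 ((0.435371994972229, 0.2237350046634674), (0.16659432649612427, 0.2989712059497833), 1.5379821062088013) z [0.00718392 0.00941676 0.01586911]
bottle 234 ((0.38415807485580444, -0.06831473112106323), (0.0536525622010231, 0.05407847464084625), 44.66743087768555) z [0.08662575 0.10433698 0.15154955]
orange 217 ((0.2945944368839264, 0.2225571870803833), (0.03735007718205452, 0.17360492050647736), 10.207342147827148) z [0.05011806 0.06467195 0.07371259]
crate inside 912 ((0.671186625957489, 0.2369316965341568), (0.05562954396009445, 0.22182923555374146), 2.5460171699523926) z [-0.00263525  0.00563269  0.02440699]
[-0.013  0.007  0.002  0.16   0.162  0.154  0.158  0.16   0.16   0.163
  0.163  0.156  0.197  0.16   0.034  0.002]
```

View pics/crop1.png

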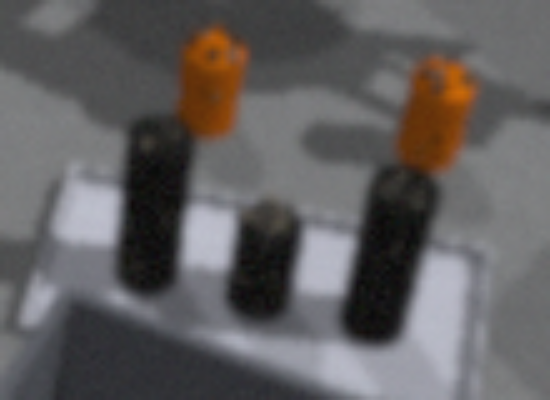

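The crop confirms it: the middle core in the tray is short and black, with a top at about 73 mm. Next I work out the move to a point above it.

Run:
```python
from h import *
from scipy.spatial.transform import Rotation as R
np.set_printoptions(precision=3,suppress=True)
o=ctrl.get_obs(); r=R.from_euler("xyz",o["eef_rot"]).as_matrix(); print(r)
print("jaw dir yaw",np.degrees(np.arctan2(r[1,1],r[0,1])))
print(np.array([.440,.2267,.2])-o["ee_pos"])
```

```text
[[-0.     0.26   0.966]
 [-0.001  0.966 -0.26 ]
 [-1.    -0.001 -0.   ]]
jaw dir yaw 74.94291274815734
[ 0.297 -0.304 -0.005]
```

Request:
{"op": "jog_arm", "data": {
  "rows": [0.03,-0.03,0,0,0,-7,0,0.03,-0.03,0,0,0,-7,0,0.03,-0.03,0,0,0,-7,0,0.03,-0.03,0,0,0,-7,0,0.03,-0.03,0,0,0,-7,0,0.03,-0.03,0,0,0,-7,0,0.03,-0.03,0,0,0,-7,0,0.03,-0.03,0,0,0,-7,0],
  "squeeze": 20
}}

```text
time_s: 0.77
ee_pos: [0.3795, 0.2936, 0.2054]
eef_rot: [-1.423, 1.571, -2.67]
force: [0.3, 0.6, -0.5]
grip_width: 0.0939
```

Request:
{"op": "jog_arm", "data": {
  "rows": [0.03,-0.03,0,0,0,-7,0,0.027,-0.034,0,0,0,-7.1,0,0,0,0,0,0,0,0,0,0,0,0,0,0,0]
}}

```text
time_s: 1.1
ee_pos: [0.4347, 0.2318, 0.205]
eef_rot: [-1.291, 1.57, -2.781]
force: [-0.6, 0.9, -0.1]
grip_width: 0.094
```

Run:
```python
from h import *
from scipy.spatial.transform import Rotation as R
np.set_printoptions(precision=4,suppress=True)
o=ctrl.get_obs(); r=R.from_euler("xyz",o["eef_rot"]).as_matrix(); print(o["time_s"],o["ee_pos"],o["qpos"],r)
print("jaw dir yaw",np.degrees(np.arctan2(r[1,1],r[0,1])))
M=ctrl.camera_model("wrist"); p,d=ctrl.camera("wrist")
cv2.imwrite("pics/w1.png",cv2.resize(p[:,:,::-1],(800,600)))
P=cloud("wrist",d,M);H=P[:,:,2]
m=(H>.03)&(H<.13)&(p.max(2)<110); n,l,st,c=cv2.connectedComponentsWithStats(m.astype(np.uint8))
for i in range(1,n):
    if st[i,4]>100:
        Q=P[l==i]; zt=np.percentile(Q[:,2],90);T=Q[Q[:,2]>zt-.012]; (cc,rad)=cv2.minEnclosingCircle(T[:,:2].astype(np.float32)); print(c[i]*1.5625,st[i,4],zt,(T.min(0)+T.max(0))/2,T.mean(0),cc,rad)
```

```text
1.1 [0.4347 0.2318 0.205 ] [0.4155 0.1728 1.679  0.     1.2906 0.3343] [[-0.0008  0.9967  0.0811]
 [-0.0003  0.0811 -0.9967]
 [-1.     -0.0008  0.0002]]
jaw dir yaw 4.649399701686687
[598.5842 232.8803] 3248 0.08862907411522804 [0.5613 0.2767 0.0855] [0.5611 0.2829 0.0888] (0.5610851049423218, 0.27673810720443726) 0.08421684801578522
[760.9862 282.0553] 5359 0.08416660852657995 [0.6421 0.2603 0.0844] [0.6755 0.2556 0.0825] (0.63996422290802, 0.26027119159698486) 0.10928516834974289
[410.1225 202.7751] 1344 0.113778583637085 [0.4349 0.2912 0.1112] [0.4349 0.2915 0.1129] (0.43511462211608887, 0.2909708321094513) 0.018893402069807053
[410.6676 289.9645] 880 0.07259334718437585 [0.4411 0.2265 0.0684] [0.4412 0.2292 0.0685] (0.4408341944217682, 0.22682471573352814) 0.019046597182750702
[412.1532 394.9623] 1865 0.11347607438975447 [0.4477 0.162  0.1084] [0.4473 0.1645 0.1121] (0.44768810272216797, 0.16213427484035492) 0.01959093101322651
[644.3715 418.9728] 533 0.08459727622782925 [0.6206 0.1457 0.083 ] [0.6184 0.1459 0.0824] (0.6205695271492004, 0.14609350264072418) 0.01546254102140665
```

View pics/w1.png

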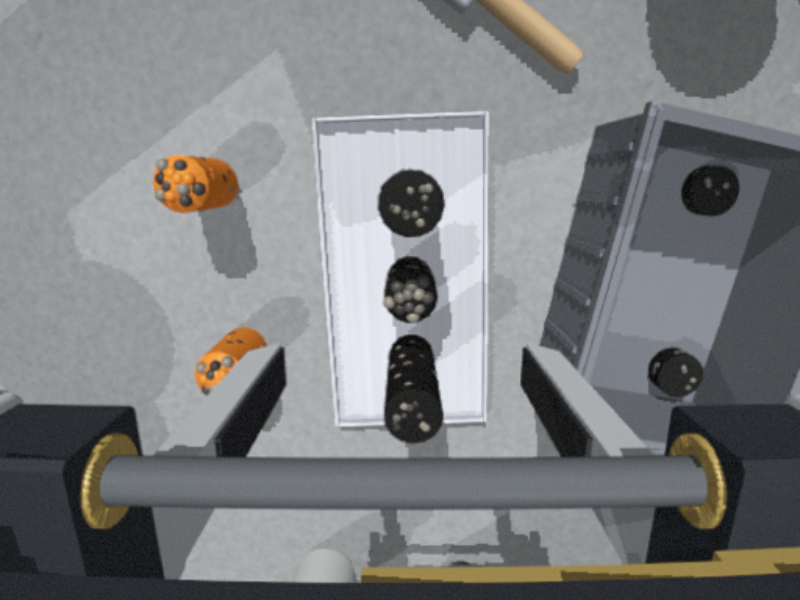

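The wrist view shows the broken, stony-topped core at (410,290), between the sound cores at (411,203) and (413,395). I let the arm settle and check the camera clearance.

Request:
{"op": "jog_arm", "data": {
  "rows": [0,0,-0.03,0,0,0,0,0,0,-0.03,0,0,0,0,0,0,0,0,0,0,0]
}}

```text
time_s: 1.4
ee_pos: [0.431, 0.2335, 0.1409]
eef_rot: [-1.255, 1.563, -2.738]
force: [-0.4, 0.3, -0.8]
grip_width: 0.094
```

Run:
```python
from h import *
np.set_printoptions(precision=4,suppress=True)
o=ctrl.get_obs(); print(o["ee_pos"]); print(ctrl.camera_model("wrist")["extrinsics"])
z=np.load("pics/top0.npz");P=cloud("top",z["d"]);H=P[:,:,2]
gm=np.zeros((384,512),bool); gm[130:195,160:240]=1
q=P[gm&(H>.08)&(H<.11)]; print(cv2.minAreaRect(q[:,:2].astype(np.float32)),np.median(q,0))
# rim corners by pixel from top view (800 scale): on plane z=.095
print(plane("top",np.array([[265,216],[363,224],[358,298],[259,288]])*.64,.095))
```

```text
[0.431  0.2335 0.1409]
[[ 0.9961  0.0864  0.0149  0.4269]
 [ 0.0874 -0.9642 -0.2504  0.306 ]
 [-0.0073  0.2508 -0.968   0.3198]
 [ 0.      0.      0.      1.    ]]
((0.6344460844993591, 0.24552404880523682), (0.22060520946979523, 0.1597728431224823), 84.53697204589844) [0.6386 0.2521 0.0926]
[[0.7163 0.3406 0.095 ]
 [0.704  0.1296 0.095 ]
 [0.5447 0.1354 0.095 ]
 [0.5606 0.3466 0.095 ]]
```

Request:
{"op": "jog_arm", "data": {
  "rows": [0,0,0,0,0,0,0,0,0,0,0,0,0,0]
}}

```text
time_s: 1.57
ee_pos: [0.4341, 0.2343, 0.147]
eef_rot: [1.957, 1.569, 0.473]
force: [0.2, 0.2, 0.5]
grip_width: 0.094
```

Request:
{"op": "jog_arm", "data": {
  "rows": [0.007,-0.0075,0,0,0,1,0,0,0,0,0,0,0,0,0,0,0,0,0,0,0,0,0,0,0,0,0,0]
}}

```text
time_s: 1.9
ee_pos: [0.4411, 0.2262, 0.1464]
eef_rot: [1.933, 1.569, 0.464]
force: [1.3, -0.2, 0.1]
grip_width: 0.0941
```

```bash
cat > st.py <<'E'
from h import *
from scipy.spatial.transform import Rotation as R
np.set_printoptions(precision=4,suppress=True)
o=ctrl.get_obs(); r=R.from_euler("xyz",o["eef_rot"]).as_matrix(); print(o["time_s"],o["ee_pos"],"approach",r[:,0],"jaw",r[:,1],"q",o["qpos"],"F",o["force"],"g",o["grip_width"])
E
python3 st.py
```

```text
1.9 [0.4411 0.2262 0.1464] approach [ 0.0012  0.0006 -1.    ] jaw [0.9948 0.1015 0.0013] q [0.4    0.2383 1.7438 0.0001 1.1581 0.2983] F [ 1.2518 -0.2124  0.0822] g 0.0940917415969936
```

Request:
{"op": "jog_arm", "data": {
  "rows": [0,0,-0.02,0,0,0,0,0,0,-0.02,0,0,0,0,0,0,-0.02,0,0,0,0,0,0,-0.02,0,0,0,0,0,0,-0.015,0,0,0,0,0,0,0,0,0,0,0,0,0,0,0,0,0,0,0,0,0,0,0,0,0]
}}

```text
time_s: 2.57
ee_pos: [0.4414, 0.2262, 0.0516]
eef_rot: [1.89, 1.569, 0.421]
force: [-0.2, -0.4, 1.4]
grip_width: 0.0942
```

```bash
python3 st.py
python3 - <<'E'
from h import *
p,d=ctrl.camera("wrist"); cv2.imwrite("pics/w2.png",cv2.resize(p[:,:,::-1],(800,600)))
E
```

```text
2.5667 [0.4414 0.2262 0.0516] approach [ 0.0014  0.0006 -1.    ] jaw [0.9948 0.1019 0.0014] q [0.3997 0.3726 1.8203 0.     0.9472 0.2976] F [-0.1925 -0.4376  1.4059] g 0.0941529214415883
```

View pics/w2.png

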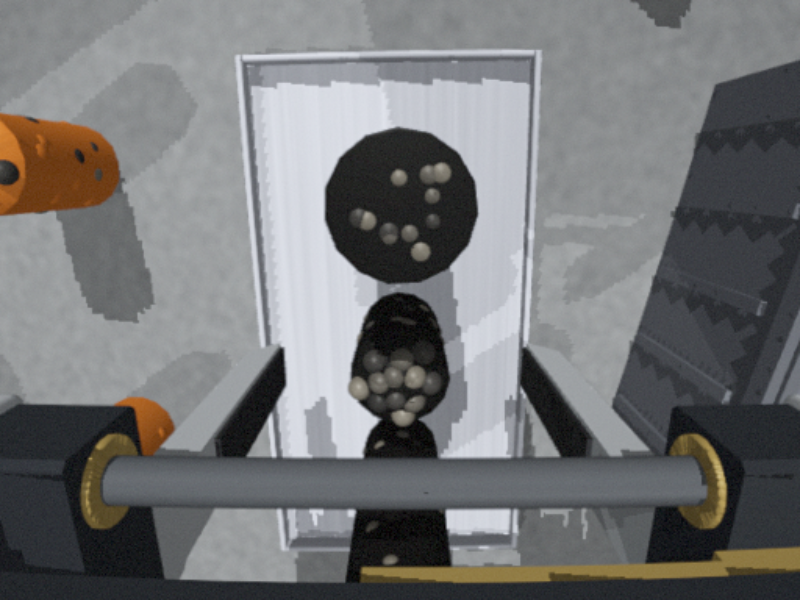

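The fingers straddle the broken core at (400,370), with tall cores in front and behind and clear. I go down 17 mm and grip.

Request:
{"op": "jog_arm", "data": {
  "rows": [0,0,-0.017,0,0,0,0,0,0,0,0,0,0,0.5,0,0,0,0,0,0,1,0,0,0,0,0,0,1,0,0,0,0,0,0,1,0,0,0,0,0,0,1,0,0,0,0,0,0,1,0,0,0,0,0,0,1],
  "squeeze": 20
}}

```text
time_s: 3.28
ee_pos: [0.4411, 0.2259, 0.0337]
eef_rot: [1.93, 1.57, 0.462]
force: [0.7, -0.0, 0.7]
grip_width: 0.0509
```

```bash
python3 st.py
```

```text
3.2833 [0.4411 0.2259 0.0337] approach [ 0.0004  0.0002 -1.    ] jaw [0.9948 0.1018 0.0004] q [0.3993 0.4023 1.83   0.     0.9089 0.2973] F [ 0.7173 -0.0284  0.7013] g 0.050882802147851854
```

Request:
{"op": "jog_arm", "data": {
  "rows": [0,0,0,0,0,0,1,0,0,0,0,0,0,1,0,0,0,0,0,0,1,0,0,0,0,0,0,1,0,0,0,0,0,0,1]
}}

```text
time_s: 3.7
ee_pos: [0.4409, 0.2258, 0.0335]
eef_rot: [-0.973, 1.571, -2.442]
force: [-1.5, -0.4, 1.6]
grip_width: 0.0375
```

Request:
{"op": "jog_arm", "data": {
  "rows": [0,0,0.01,0,0,0,1,0,0,0.02,0,0,0,1,0,0,0.03,0,0,0,1,0,0,0.03,0,0,0,1,0,0,0.03,0,0,0,1,0,0,0.02,0,0,0,1,0,0,0,0,0,0,1,0,0,0,0,0,0,1]
}}

```text
time_s: 4.37
ee_pos: [0.4411, 0.2259, 0.1741]
eef_rot: [1.862, 1.569, 0.393]
force: [-0.8, 0.5, -2.1]
grip_width: 0.0377
```

```bash
python3 st.py
python3 - <<'E'
from h import *
p,d=ctrl.camera("wrist"); cv2.imwrite("pics/w3.png",cv2.resize(p[:,:,::-1],(800,600)))
E
```

```text
4.3667 [0.4411 0.2259 0.1741] approach [ 0.0015  0.0006 -1.    ] jaw [0.9948 0.1018 0.0015] q [ 0.3993  0.2072  1.713  -0.      1.2198  0.2973] F [-0.8271  0.5005 -2.0922] g 0.03767131883031247
```

View pics/w3.png

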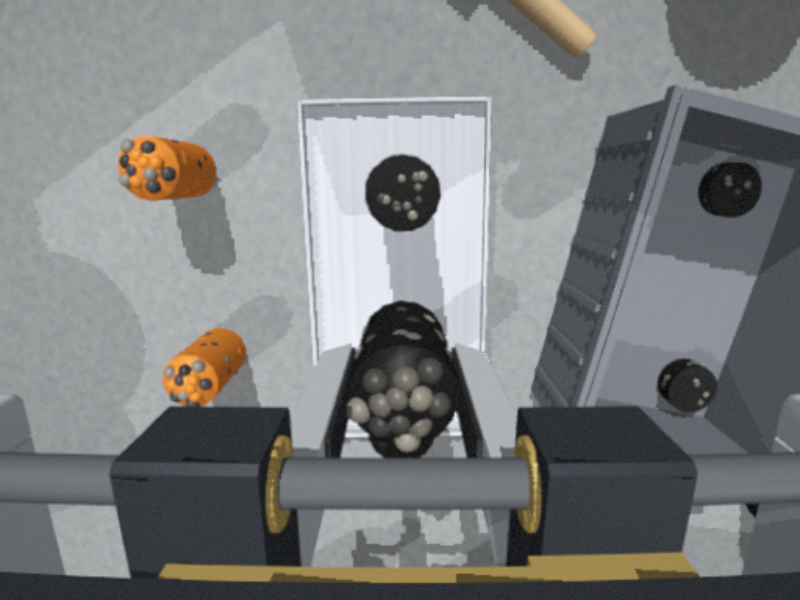

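The core is held at (405,390) and lifted clear. I move it over the crate centre and turn the jaws to the crate's x axis.

Request:
{"op": "jog_arm", "data": {
  "rows": [0.024,0.0015,0,0,0,-1,1,0.028,0.002,0,0,0,-1,1,0.028,0.002,0,0,0,-2,1,0.028,0.002,0,0,0,-2,1,0.028,0.002,0,0,0,-2,1,0.028,0.002,0,0,0,-2,1,0.028,0.0025,0,0,0,0,1,0,0,0,0,0,0,1]
}}

```text
time_s: 5.08
ee_pos: [0.6353, 0.2391, 0.1694]
eef_rot: [-1.131, 1.567, -2.775]
force: [-0.4, 0.0, -1.9]
grip_width: 0.0376
```

Request:
{"op": "jog_arm", "data": {
  "rows": [0,0,0,0,0,0,1,0,0,0,0,0,0,1]
}}

```text
time_s: 5.25
ee_pos: [0.6321, 0.2397, 0.1716]
eef_rot: [-1.209, 1.568, -2.852]
force: [-0.3, -0.9, -1.4]
grip_width: 0.0377
```

```bash
python3 st.py
python3 - <<'E'
from h import *
M=ctrl.camera_model("wrist")
p,d=ctrl.camera("wrist"); cv2.imwrite("pics/w4.png",cv2.resize(p[:,:,::-1],(800,600)))
p,d=ctrl.camera("scene"); cv2.imwrite("pics/s4.png",cv2.resize(p[:,:,::-1],(800,600)))
print(plane("top",np.array([[281,246],[347,246]])*.64,.02))
E
```

```text
5.25 [0.6321 0.2397 0.1716] approach [-0.0029 -0.0009 -1.    ] jaw [ 0.9974 -0.0723 -0.0028] q [0.3083 0.6139 1.1493 0.0001 1.3813 0.3807] F [-0.3456 -0.8964 -1.4485] g 0.03766512880902201
[[0.66462211 0.31504902 0.02      ]
 [0.66829274 0.1673476  0.02      ]]
```

View pics/w4.png

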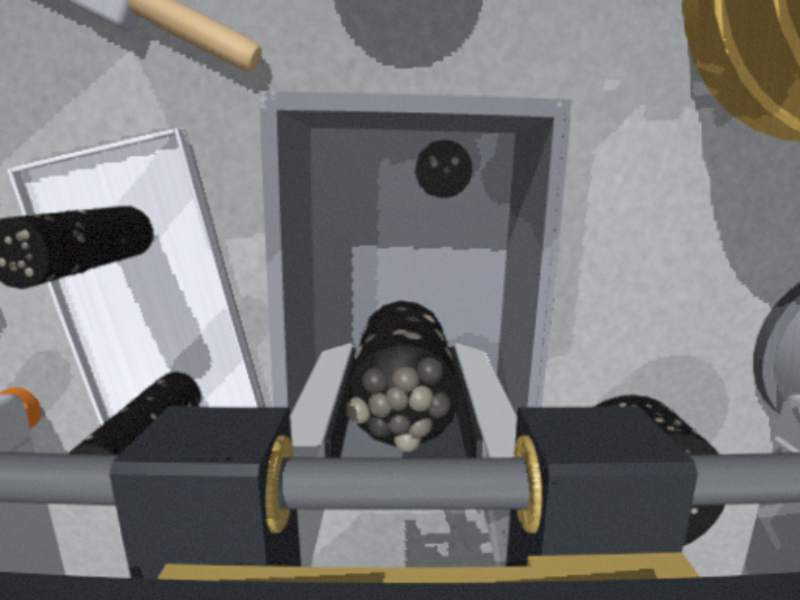

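View pics/s4.png

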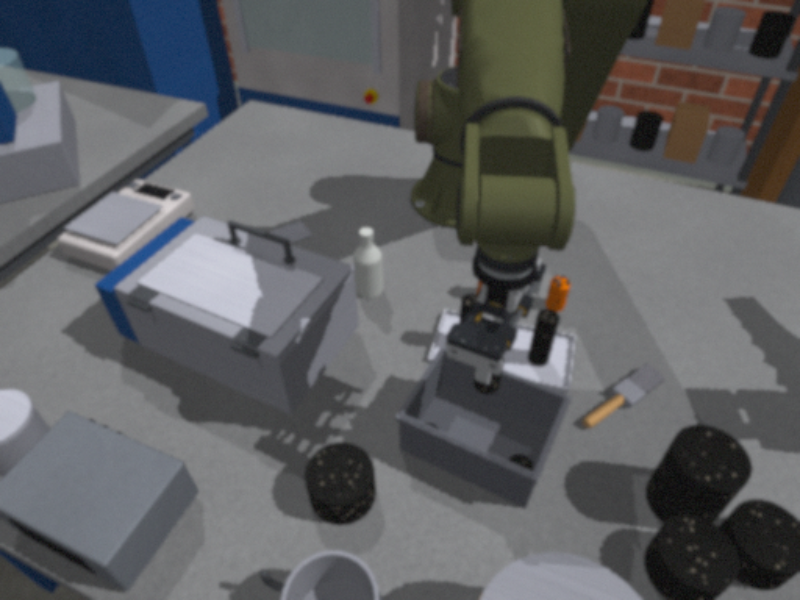

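The core is centred over the crate at wrist pixel (405,400), with the offcut away at (443,168). I lower it to about 12 mm above the crate's underside and open partway.

Request:
{"op": "jog_arm", "data": {
  "rows": [0,0,-0.025,0,0,0,1,0,0,-0.025,0,0,0,1,0,0,-0.025,0,0,0,1,0,0,-0.025,0,0,0,1,0,0,-0.015,0,0,0,1,0,0,-0.008,0,0,0,1,0,0,0,0,0,0,1,0,0,0,0,0,0,1]
}}

```text
time_s: 6.02
ee_pos: [0.633, 0.24, 0.0514]
eef_rot: [1.949, 1.57, 0.306]
force: [-0.7, -0.6, -2.0]
grip_width: 0.0376
```

```bash
python3 st.py
```

```text
6.0167 [0.633  0.24   0.0514] approach [ 0.0008  0.0003 -1.    ] jaw [ 0.9974 -0.0722  0.0008] q [ 0.3083  0.7266  1.2549 -0.      1.1592  0.3806] F [-0.7424 -0.6227 -1.9777] g 0.03756913980859595
```

Request:
{"op": "jog_arm", "data": {
  "rows": [0,0,-0.012,0,0,0,1,0,0,0,0,0,0,1,0,0,0,0,0,0,0.4,0,0,0,0,0,0,0.35,0,0,0,0,0,0,0.35,0,0,0,0,0,0,0.35,0,0,0,0,0,0,0.35]
}}

```text
time_s: 6.6
ee_pos: [0.6331, 0.2399, 0.0388]
eef_rot: [1.937, 1.57, 0.294]
force: [0.3, 0.1, -0.0]
grip_width: 0.0608
```

Request:
{"op": "jog_arm", "data": {
  "rows": [0,0,0.01,0,0,0,0.35,0,0,0.025,0,0,0,0.35,0,0,0.03,0,0,0,0.35,0,0,0.035,0,0,0,0.35,0,0,0.035,0,0,0,0.35,0,0,0.035,0,0,0,0.35,0,0,0.03,0,0,0,0.35,0,0,0,0,0,0,0.35]
}}

```text
time_s: 7.27
ee_pos: [0.6344, 0.2403, 0.247]
eef_rot: [1.951, 1.56, 0.308]
force: [0.0, 0.3, 0.1]
grip_width: 0.0607
```

```bash
python3 st.py
python3 - <<'E'
from h import *
p,d=ctrl.camera("wrist"); cv2.imwrite("pics/w5.png",cv2.resize(p[:,:,::-1],(800,600)))
E
```

```text
7.2667 [0.6344 0.2403 0.247 ] approach [ 0.0104  0.0033 -0.9999] jaw [ 0.9973 -0.0725  0.0101] q [ 0.3081  0.5706  1.0443 -0.      1.5158  0.3806] F [0.007  0.2774 0.1287] g 0.06071562233043041
```

View pics/w5.png

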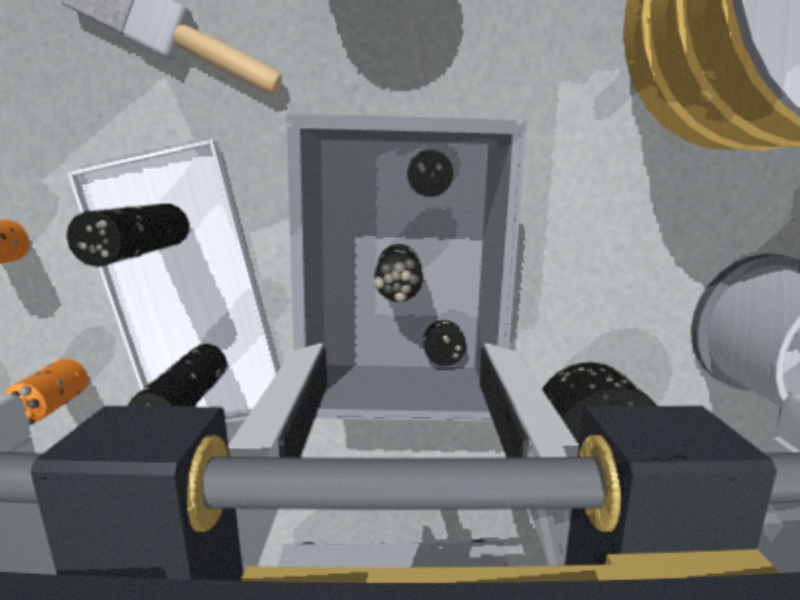

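The core stands let go in the crate at wrist pixel (398,272), and both sound cores are still standing in the tray. I move on to the bath, going up and across.

Request:
{"op": "jog_arm", "data": {
  "rows": [0,0,0.035,0,0,0,0.68,-0.01,-0.025,0.025,0,0,0,0.68,-0.012,-0.038,0.01,0,0,0,0.68,-0.012,-0.038,0.01,0,0,0,0.68,-0.012,-0.038,0.01,0,0,0,0.68,-0.012,-0.038,0.01,0,0,0,0.68,-0.012,-0.038,0,0,0,0,0.68,-0.012,-0.038,0,0,0,0,0.68]
}}

```text
time_s: 7.98
ee_pos: [0.5498, -0.0148, 0.3383]
eef_rot: [-1.44, 1.571, -3.083]
force: [0.5, -0.7, -0.2]
grip_width: 0.03
```

Request:
{"op": "jog_arm", "data": {
  "rows": [-0.012,-0.038,0,0,0,0,0.68,-0.012,-0.038,0,0,0,0,0.68,-0.012,-0.038,0,0,0,0,0.68,-0.012,-0.038,0,0,0,0,0.68,-0.012,-0.038,0,0,0,0,0.68,-0.005,-0.035,0,0,0,0,0.68,0,0,0,0,0,0,0.68,0,0,0,0,0,0,0.68]
}}

```text
time_s: 8.65
ee_pos: [0.4853, -0.2393, 0.3374]
eef_rot: [-2.055, 1.569, 2.582]
force: [0.6, 0.2, -0.9]
grip_width: 0.03
```

Request:
{"op": "jog_arm", "data": {
  "rows": [0,0,0,0,0,0,0.68,0,0,0,0,0,0,0.68]
}}

```text
time_s: 8.82
ee_pos: [0.4862, -0.2371, 0.3382]
eef_rot: [-2.425, 1.57, 2.216]
force: [0.0, 0.9, 1.2]
grip_width: 0.0303
```

```bash
python3 st.py
python3 - <<'E'
from h import *
np.set_printoptions(precision=4,suppress=True)
M=ctrl.camera_model("wrist"); print(M["extrinsics"])
p,d=ctrl.camera("wrist"); cv2.imwrite("pics/w6.png",cv2.resize(p[:,:,::-1],(800,600)))
np.savez("pics/w6.npz",p=p,d=d,**M)
P=cloud("wrist",d,M);H=P[:,:,2]
m=(H>.185)&(H<.225)&(P[:,:,1]<-.1); Q=P[m]; print(len(Q),cv2.minAreaRect(Q[:,:2].astype(np.float32)),Q.mean(0),Q.min(0),Q.max(0))
E
```

```text
8.8167 [ 0.4862 -0.2371  0.3382] approach [-0.0003  0.0004 -1.    ] jaw [ 0.9975 -0.0712 -0.0003] q [-0.5215  0.2168  1.3221  0.0002  1.6031 -0.4502] F [0.0098 0.8806 1.1621] g 0.030334674438407535
[[ 0.9975 -0.069  -0.0182  0.4924]
 [-0.0714 -0.9663 -0.2475 -0.1651]
 [-0.0005  0.2482 -0.9687  0.5174]
 [ 0.      0.      0.      1.    ]]
1463 ((0.5162898302078247, -0.2110457718372345), (0.13040506839752197, 0.012041600421071053), 86.07617950439453) [ 0.5162 -0.2074  0.2044] [ 0.5064 -0.276   0.1853] [ 0.5261 -0.1458  0.208 ]
```

View pics/w6.png

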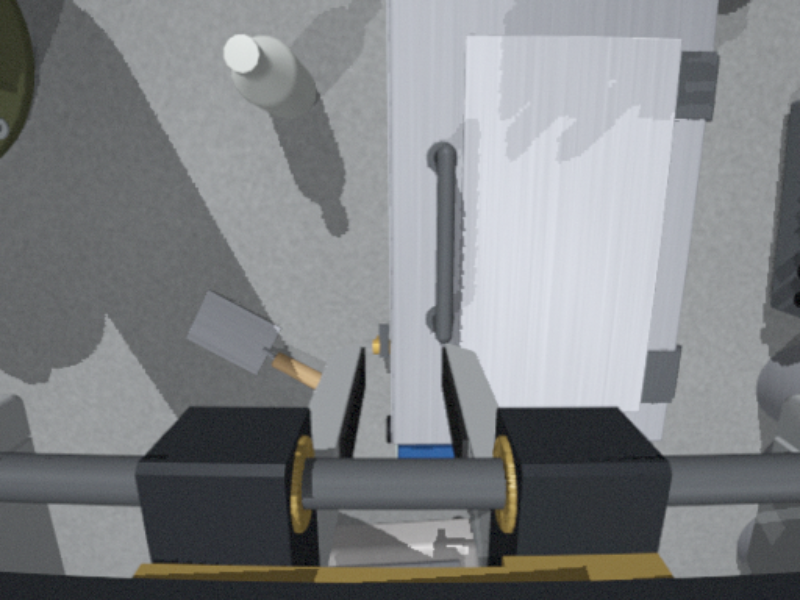

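The wrist view shows the handle bar running from (443,155) to (443,330). Its centre works out at (0.515, -0.2105), with the bath turned about -4°. I tilt the tool forward 45° about the bath's y axis.

Request:
{"op": "jog_arm", "data": {
  "rows": [0,0.004,0,-0.44,-6.4,0,0.68,0,0.004,0,-0.44,-6.4,0,0.68,0,0.004,0,-0.44,-6.4,0,0.68,0,0.004,0,-0.44,-6.4,0,0.68,0,0.004,0,-0.44,-6.4,0,0.68,0,0.004,0,-0.44,-6.4,0,0.68,0,0.003,0,-0.44,-6.4,0,0.68,0,0,0,0,0,0,0.68]
}}

```text
time_s: 9.53
ee_pos: [0.4846, -0.2093, 0.3365]
eef_rot: [1.578, 0.784, -0.066]
force: [0.0, 0.6, -0.3]
grip_width: 0.0299
```

Request:
{"op": "jog_arm", "data": {
  "rows": [0,0,0,0,0,0,0.68,0,0,0,0,0,0,0.68,0,0,0,0,0,0,0.68]
}}

```text
time_s: 9.78
ee_pos: [0.4867, -0.2111, 0.3392]
eef_rot: [1.574, 0.788, -0.068]
force: [0.3, 0.3, 1.0]
grip_width: 0.0303
```

```bash
python3 st.py
```

```text
9.7833 [ 0.4867 -0.2111  0.3392] approach [ 0.7033 -0.048  -0.7093] jaw [ 0.7074 -0.0512  0.705 ] q [-0.6922 -0.1946  1.9129  0.5883  0.8365 -0.8897] F [0.2754 0.3267 1.0358] g 0.03032913587815623
```

Request:
{"op": "jog_arm", "data": {
  "rows": [-0.002,0.001,-0.026,0,0,0,0.68,-0.002,0.001,-0.026,0,0,0,0.68,-0.002,0.0005,-0.026,0,0,0,0.68,-0.001,0,-0.026,0,0,0,0.68,0,0,0,0,0,0,0.68,0,0,0,0,0,0,0.68,0,0,0,0,0,0,0.68,0,0,0,0,0,0,0.68]
}}

```text
time_s: 10.45
ee_pos: [0.4797, -0.209, 0.2364]
eef_rot: [1.573, 0.785, -0.07]
force: [-0.2, -0.2, 0.5]
grip_width: 0.0301
```

```bash
python3 st.py
python3 - <<'E'
from h import *
np.set_printoptions(precision=4,suppress=True)
M=ctrl.camera_model("wrist"); print(M["extrinsics"][:,3])
p,d=ctrl.camera("wrist"); cv2.imwrite("pics/w7.png",cv2.resize(p[:,:,::-1],(800,600)))
P=cloud("wrist",d,M);H=P[:,:,2]
m=(H>.185)&(H<.225)&(P[:,:,1]<-.1)&(P[:,:,0]>.5); Q=P[m]; print(len(Q),cv2.minAreaRect(Q[:,:2].astype(np.float32)),Q.mean(0),Q.min(0),Q.max(0))
p,d=ctrl.camera("scene"); cv2.imwrite("pics/s7.png",cv2.resize(p[:,:,::-1],(800,600)))
E
```

```text
10.45 [ 0.4797 -0.209   0.2364] approach [ 0.7055 -0.0491 -0.707 ] jaw [ 0.7052 -0.0511  0.7072] q [-0.7008 -0.1126  2.091   0.779   0.6361 -1.1463] F [-0.225  -0.2276  0.4887] g 0.030135767410819095
[ 0.3594 -0.1282  0.3631  1.    ]
5502 ((1.1853834390640259, -0.7905129194259644), (1.357194423675537, 1.3774316310882568), 0.13691146671772003) [ 1.1899 -0.4299  0.2031] [ 0.5055 -1.4776  0.185 ] [ 1.864  -0.1002  0.225 ]
```

View pics/w7.png

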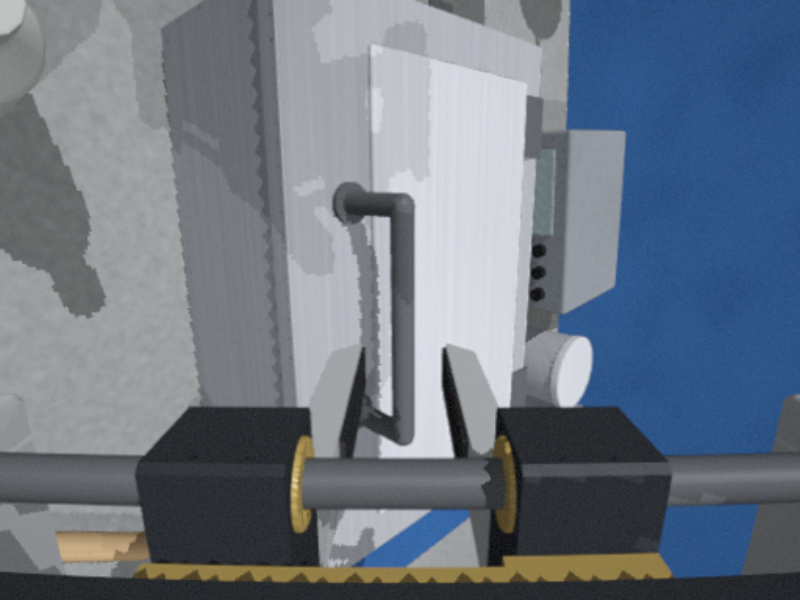

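View pics/s7.png

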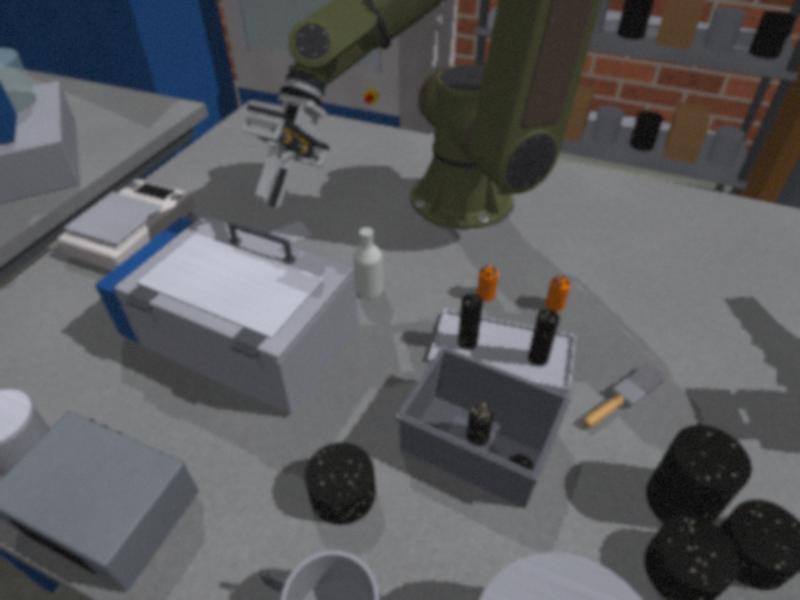

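The wrist view shows the bar at column 403, midway between the fingers at about 355 and 455. The reject is still standing in the crate at scene pixel (480,425). I advance about 63 mm along the tool axis.

Request:
{"op": "jog_arm", "data": {
  "rows": [0.012,-0.001,-0.012,0,0,0,0.68,0.012,-0.001,-0.012,0,0,0,0.68,0.012,-0.001,-0.012,0,0,0,0.68,0.008,0,-0.008,0,0,0,0.68,0,0,0,0,0,0,0.68,0,0,0,0,0,0,0.68,0,0,0,0,0,0,0.68]
}}

```text
time_s: 11.13
ee_pos: [0.5229, -0.2118, 0.1914]
eef_rot: [1.574, 0.786, -0.069]
force: [-0.1, 0.5, -0.0]
grip_width: 0.0302
```

```bash
python3 st.py
python3 - <<'E'
from h import *
p,d=ctrl.camera("wrist"); cv2.imwrite("pics/w8.png",cv2.resize(p[:,:,::-1],(800,600)))
E
```

```text
11.1333 [ 0.5229 -0.2118  0.1914] approach [ 0.7049 -0.0487 -0.7076] jaw [ 0.7057 -0.052   0.7066] q [-0.6336  0.0476  2.0546  0.8878  0.5091 -1.2389] F [-0.0887  0.508  -0.027 ] g 0.030179378627058134
```

View pics/w8.png

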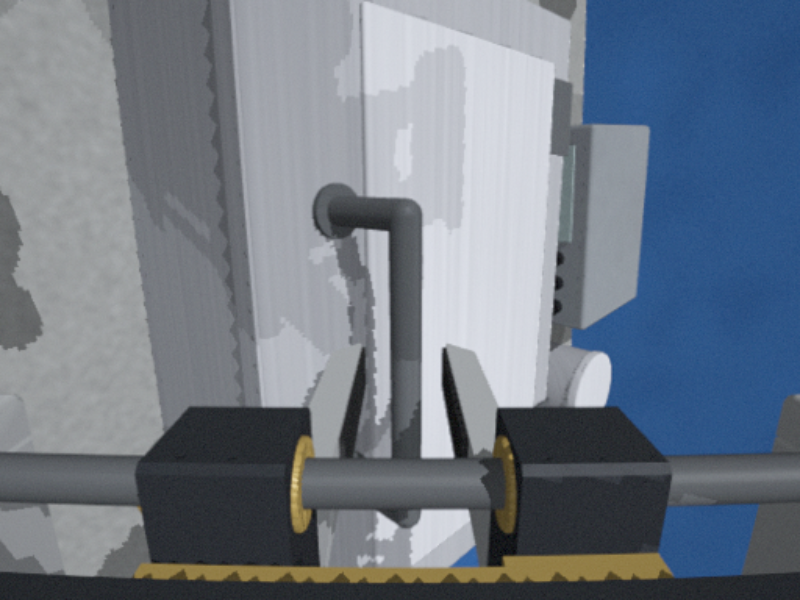

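The bar at column 405 now lies between the fingers. I go 4 mm further in and close.

Request:
{"op": "jog_arm", "data": {
  "rows": [0.003,0,-0.003,0,0,0,0.68,0,0,0,0,0,0,0.8,0,0,0,0,0,0,1,0,0,0,0,0,0,1,0,0,0,0,0,0,1,0,0,0,0,0,0,1,0,0,0,0,0,0,1],
  "squeeze": 30
}}

```text
time_s: 11.77
ee_pos: [0.5268, -0.212, 0.1888]
eef_rot: [1.574, 0.785, -0.07]
force: [10.4, 0.2, 2.7]
grip_width: 0.0108
```

```bash
python3 st.py
```

```text
11.7667 [ 0.5268 -0.212   0.1888] approach [ 0.706  -0.0493 -0.7065] jaw [ 0.7046 -0.052   0.7077] q [-0.6282  0.0595  2.0498  0.8983  0.4999 -1.2468] F [10.4336  0.1547  2.7252] g 0.010752836872201401
```

Run:
```python
import numpy as np
r=np.array([-.195+.0145*.707,.052-.0145*.707]); y=np.radians(-3.9)
pos=lambda f:np.array([r[0]*np.cos(f)+r[1]*np.sin(f),-r[0]*np.sin(f)+r[1]*np.cos(f)])
for k in range(0,50,5):
    d=(pos(np.radians(k+5))-pos(np.radians(k)))/2
    print(k,"per 2.5deg row: dx %.4f dy %.4f dz %.4f"%(d[0]*np.cos(y),d[0]*np.sin(y),d[1]))
print(pos(np.radians(50)))
```

```text
0 per 2.5deg row: dx 0.0022 dy -0.0001 dz 0.0080
5 per 2.5deg row: dx 0.0029 dy -0.0002 dz 0.0078
10 per 2.5deg row: dx 0.0035 dy -0.0002 dz 0.0075
15 per 2.5deg row: dx 0.0042 dy -0.0003 dz 0.0071
20 per 2.5deg row: dx 0.0048 dy -0.0003 dz 0.0067
25 per 2.5deg row: dx 0.0053 dy -0.0004 dz 0.0063
30 per 2.5deg row: dx 0.0059 dy -0.0004 dz 0.0058
35 per 2.5deg row: dx 0.0063 dy -0.0004 dz 0.0053
40 per 2.5deg row: dx 0.0068 dy -0.0005 dz 0.0047
45 per 2.5deg row: dx 0.0072 dy -0.0005 dz 0.0041
[-0.08677284  0.16836098]
```

Request:
{"op": "jog_arm", "data": {
  "rows": [0.0022,-0.0001,0.008,0.17,2.5,0,1,0.0022,-0.0001,0.008,0.17,2.5,0,1,0.0029,-0.0002,0.0078,0.17,2.5,0,1,0.0029,-0.0002,0.0078,0.17,2.5,0,1,0,0,0,0,0,0,1,0,0,0,0,0,0,1]
}}

```text
time_s: 12.27
ee_pos: [0.5361, -0.2126, 0.2189]
eef_rot: [1.573, 0.962, -0.07]
force: [0.3, -4.9, -4.9]
grip_width: 0.0113
```

```bash
python3 st.py
```

```text
12.2667 [ 0.5361 -0.2126  0.2189] approach [ 0.5703 -0.04   -0.8205] jaw [ 0.8184 -0.0592  0.5717] q [-0.5711  0.0697  1.8797  0.4442  0.6933 -0.7714] F [ 0.3093 -4.9262 -4.8504] g 0.011305646890285044
```

Following well, with low forces, so I continue the arc.

Request:
{"op": "jog_arm", "data": {
  "rows": [0.0035,-0.0002,0.0075,0.17,2.5,0,1,0.0035,-0.0002,0.0075,0.17,2.5,0,1,0.0042,-0.0003,0.0071,0.17,2.5,0,1,0.0042,-0.0003,0.0071,0.17,2.5,0,1,0.0048,-0.0003,0.0067,0.17,2.5,0,1,0.0048,-0.0003,0.0067,0.17,2.5,0,1,0,0,0,0,0,0,1,0,0,0,0,0,0,1]
}}

```text
time_s: 12.93
ee_pos: [0.5605, -0.2142, 0.2617]
eef_rot: [1.572, 1.225, -0.07]
force: [-14.4, -3.0, 6.2]
grip_width: 0.0113
```

```bash
python3 st.py
```

```text
12.9333 [ 0.5605 -0.2142  0.2617] approach [ 0.338  -0.0237 -0.9409] jaw [ 0.9384 -0.0674  0.3388] q [-0.4885  0.1876  1.5661  0.1571  1.0752 -0.4699] F [-14.4019  -3.0393   6.2187] g 0.011315871043458558
```

Request:
{"op": "jog_arm", "data": {
  "rows": [-0.001,0,0.0007,0,0,0,1,0.0053,-0.0004,0.0063,0.17,2.5,0,1,0.0053,-0.0004,0.0063,0.17,2.5,0,1,0.0059,-0.0004,0.0058,0.17,2.5,0,1,0.0059,-0.0004,0.0058,0.17,2.5,0,1,0,0,0,0,0,0,1,0,0,0,0,0,0,1]
}}

```text
time_s: 13.52
ee_pos: [0.5822, -0.2155, 0.2861]
eef_rot: [1.576, 1.399, -0.067]
force: [-7.0, 0.2, 2.4]
grip_width: 0.0112
```

```bash
python3 st.py
```

```text
13.5167 [ 0.5822 -0.2155  0.2861] approach [ 0.1705 -0.0114 -0.9853] jaw [ 0.9828 -0.0705  0.1709] q [-0.4408  0.3161  1.3237  0.0642  1.3422 -0.3788] F [-6.9939  0.1973  2.3677] g 0.011226353563128054
```

Request:
{"op": "jog_arm", "data": {
  "rows": [0.0063,-0.0004,0.0053,0.17,2.5,0,1,0.0063,-0.0004,0.0053,0.17,2.5,0,1,0.0068,-0.0005,0.0047,0.17,2.5,0,1,0.0068,-0.0005,0.0047,0.17,2.5,0,1,0.0072,-0.0005,0.0041,0.17,2.5,0,1,0.0072,-0.0005,0.0041,0.17,2.5,0,1,0,0,0,0,0,0,1,0,0,0,0,0,0,1]
}}

```text
time_s: 14.18
ee_pos: [0.6233, -0.2183, 0.3148]
eef_rot: [-1.574, 1.481, 3.068]
force: [-6.1, 0.2, 6.4]
grip_width: 0.011
```

Request:
{"op": "jog_arm", "data": {
  "rows": [0,0,0,0,0,0,1,0,0,0,0,0,0,1,0,0,0,0,0,0,1]
}}

```text
time_s: 14.43
ee_pos: [0.6228, -0.2183, 0.3146]
eef_rot: [-1.576, 1.481, 3.066]
force: [-4.5, 0.2, 2.3]
grip_width: 0.0112
```

```bash
python3 st.py
python3 - <<'E'
from h import *
np.set_printoptions(precision=4,suppress=True)
y=np.radians(-3.9); bx=np.array([np.cos(y),np.sin(y)])
hinge=np.array([.515,-.2105])+.195*bx
for n in ("wrist","scene","top"):
    M=ctrl.camera_model(n); p,d=ctrl.camera(n); np.savez(f"pics/{n}9.npz",p=p,d=d)
    cv2.imwrite(f"pics/{n}9.png",cv2.resize(p[:,:,::-1],(800,600)))
    P=cloud(n,d,M); lx=(P[:,:,:2]-hinge)@bx; ly=(P[:,:,:2]-hinge)@np.array([-bx[1],bx[0]])
    # lid surface: fit points between hinge and front, off the handle and gripper region
    m=(np.abs(ly)<.165)&(np.abs(ly)>.085)&(lx<-.015)&(lx>-.16)&(P[:,:,2]>.17)&(P[:,:,2]<.36)
    if m.sum()>50:
        X=lx[m];Z=P[:,:,2][m]-.148
        for _ in range(5):
            c=np.polyfit(X,Z,1); e=np.abs(Z-np.polyval(c,X)); k=e<max(.004,np.percentile(e,70)); X,Z=X[k],Z[k]
        print(n,m.sum(),len(X),"angle",np.degrees(np.arctan(-c[0])),"offset",c[1])
o=ctrl.get_obs(); r=np.array([(o["ee_pos"][:2]-hinge)@bx,o["ee_pos"][2]-.148]); print(r, "angle by TCP",np.degrees(np.arctan2(r[1],-r[0])-np.arctan2(.0417,.1847)))
E
```

```text
14.4333 [ 0.6228 -0.2183  0.3146] approach [-0.0891  0.0068 -0.996 ] jaw [ 0.9935 -0.0705 -0.0893] q [-0.3815  0.5817  0.879  -0.0274  1.7662 -0.3148] F [-4.4626  0.1637  2.2596] g 0.011206803932127538
wrist 21190 17430 angle 48.08220141050321 offset 0.029343096113898078
scene 3984 3112 angle 48.542328375757364 offset 0.0265631339332366
top 1620 1026 angle 48.17602694887501 offset 0.023775475100823187
[-0.0868  0.1667] angle by TCP 49.761500212810546
```

View pics/scene9.png

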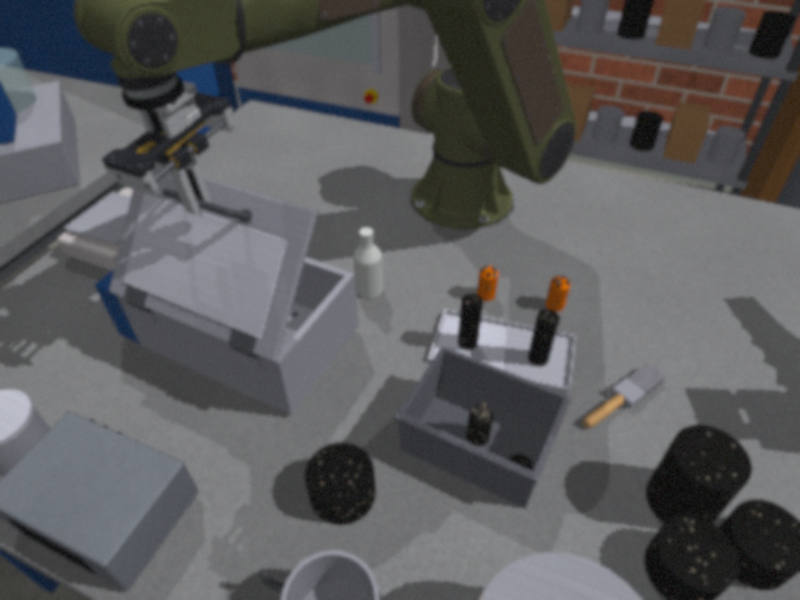

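View pics/wrist9.png

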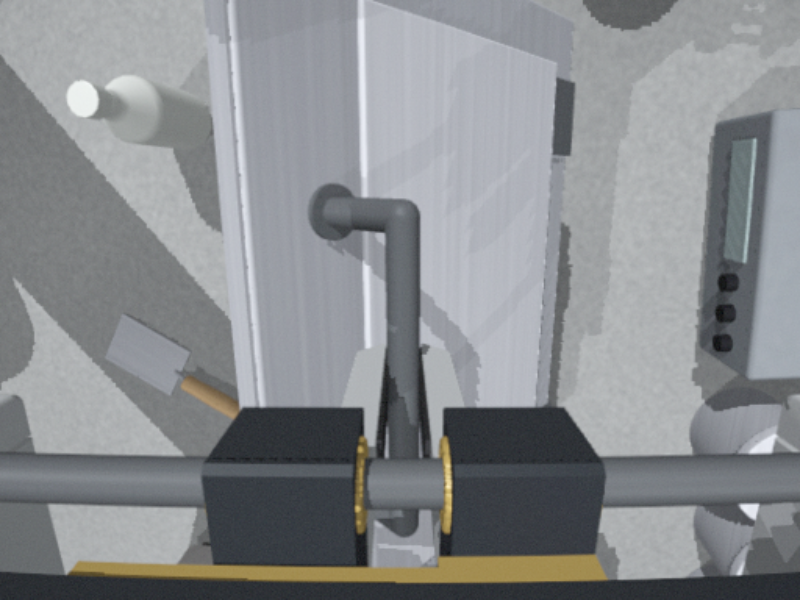

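View pics/top9.png

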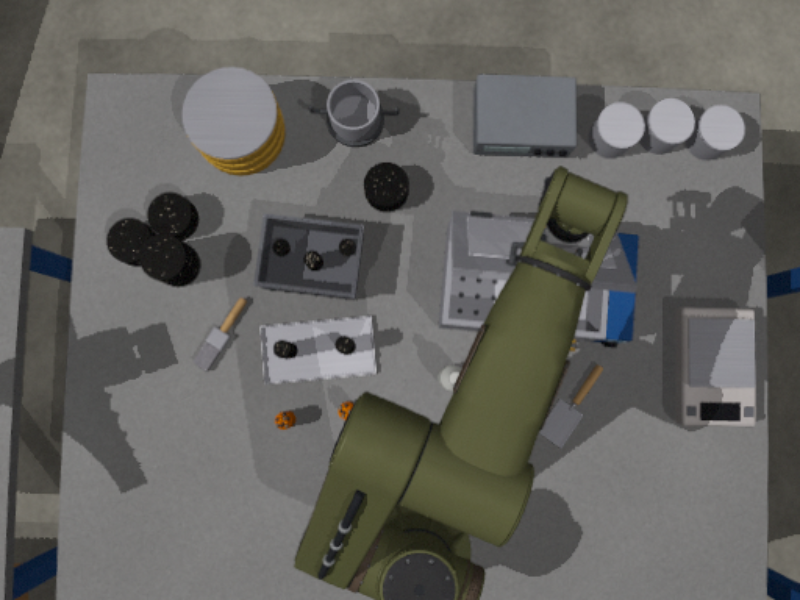

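All three views agree: the lid is at about 48 to 50°, held by the bar (wrist pixel (402,400)). The reject is in the crate at top pixel (313,260), both sound cores stand at (285,349) and (345,345), and the bystanders are unmoved. I let it settle briefly, then hand in.

Request:
{"op": "jog_arm", "data": {
  "rows": [0,0,0,0,0,0,1,0,0,0,0,0,0,1,0,0,0,0,0,0,1,0,0,0,0,0,0,1,0,0,0,0,0,0,1,0,0,0,0,0,0,1]
}}

```text
time_s: 15.08
ee_pos: [0.6231, -0.2183, 0.3147]
eef_rot: [-1.562, 1.48, 3.078]
force: [-4.8, -0.4, 4.3]
grip_width: 0.0109
```

```bash
python3 st.py; python3 -c "
from station import ctrl
print(abs(ctrl.get_obs()['joint_vel']).max()); print(ctrl.hand_in())"
```

```text
15.0833 [ 0.6231 -0.2183  0.3147] approach [-0.0904  0.0058 -0.9959] jaw [ 0.9933 -0.0717 -0.0906] q [-0.3808  0.5833  0.8762 -0.0288  1.7682 -0.3132] F [-4.7892 -0.3647  4.3404] g 0.010871366598996344
0.00212283523622652
the job is handed in; nothing more can be done
None
```

The snapped core is in the reject crate, and the lid is open at about 50° with the gripper still holding its handle. I handed the job in at 15.1 s; no verdict was given.

- **Snapped core:** I picked the short middle core out of the tray, set it down between the two offcuts in the crate and let go. It was still standing there in the last top view.
- **Lid angle:** The three camera fits gave 48.1 to 48.5°, and the tool position gave 49.8°, a disagreement of about 1.5°. All are within 50° give or take five. The camera fits also put the lid surface 6 to 11 mm above where it should lie, so they may read slightly low.
- **Holding force:** The arm was still, with about 6 N measured at the wrist and the gripper squeezing the bar at a set 30 N.
- **Other things:** Both sound cores were still standing in the tray. The big core, brush, scraper and bottle look unmoved in the pictures, though I did not measure their positions again.

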